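Try two sanding sleeves on the twin gauge and reject the one that jams

ROBOT

A 6-joint arm with a two-finger parallel gripper is mounted at the origin on the work surface. World frame = base frame: x ahead of the robot, y to its left, z up, the work surface at z = 0. Lengths are in m, angles in rad, forces in N, time in s.
With the tool pointing down it reaches from about 0.225 to 0.725 m from the base axis. Payload 3.1 kg.
Tool frame: the origin (TCP) lies on the centre line of the jaws, within the pads' length; the fingertips stand 19 mm ahead of it and the grasp point (between the pads) is the TCP; z points along the fingers, y is the line along which they close (so a half turn about z gives the same grasp; the last joint's range is limited). The gripper opens to 85 mm and grips with 20 to 120 N. Pads are 22 mm wide; open, the fingers measure 114 mm over their backs; the gripper's body (76 mm by 85 mm) begins 54 mm behind the grasp point. The pads swing forward as they close: fully open they stand 13 mm farther back than shut.
Start: joints at [-1.421, 0.048, 0.099, 1.622, 0, 1.443], TCP at [0.144, -0.505, 0.25] pointing down, gripper open.
Joint ranges: [-2.91, 2.91], [-0.99, 1.94], [-1.21, 1.42], [-2.12, 2.29], [-1.49, 1.47], [-3.14, 3.14]. Speed limits (rad/s): [2.79, 2.79, 3.14, 3.14, 3.14, 3.14].

INTERFACE

Orientations are given as a rotation vector (axis times angle).
In Python, from bench import env, optics gives the robot as it stands.
- The arm moves only by the tool jog_arm, never from a script. Its argument "deltas" is a list of rows, each a list of 4 numbers: the shift along the world's x, y, z in m, then the turn about the world's z in rad. A call has exactly 10 rows; each row is the pose to reach, as a shift and turn from the pose commanded when the call began; what a row does not reach only later rows make up. A row lasts 1/12 s, in which the tool goes at most 41.7 mm and 7.16 degrees, less where a joint would pass 70% of its speed; a pose out of reach is approached as far as the arm can. A call with a gripper value outside its range is refused whole. "hand" is the closure, from -1 (fully open) to 1 (shut), set as the call begins (left out, the last holds). The fingers move at their own pace and stop on an object; the grip force is fixed at half the most. Time passes only in rows, so rows that repeat a pose let the fingers close, or fill a call up. It gives the time, the measured TCP pose, the force, the opening and the grip force at its end, in the units of the state.
- env.get_state(): the state, without advancing time (a new reading comes with each control period).
- optics.read_camera(name): name is "side" or "top" or "wrist"; returns a dict with "color" (400x640x3 uint8, red, green, blue), "z_map" (400x640 float32, m along the optical axis (not along the pixel's ray), 0 where there is no reading), "fovy" (degrees; the focal length in pixels is half the picture's height over the tangent of half this angle, whatever the lens; pixels are square), "cx", "cy" (the principal point, pixels), "position" and "attitude" of the camera in the world. Camera axes: x right, y down, z forward; pixel columns grow to the right and rows downward; lengths in m; the calibration is good to about 2 mm. A picture is of the moment at which its call begins.
- env.close_job(): hands the job in; it is judged then, once.
The state is a dict: "clock": time; "q": joint angles; "joint_vel": joint speeds; "joint_torque": joint torques, N m; "eef_pos": TCP position; "ee_rot": TCP orientation; "ft_force": force on the tool from outside, world axes, zero at the start; "torque": the same for the moment, N m; "finger_gap": finger opening in m; "grip_force": force on a finger pad.
Only numpy, scipy, OpenCV 4.12 (cv2) and the standard library are available. Lean on these libraries where they do the work, as an engineer would, in place of code of your own. Each camera call takes 0.05 s, during which the arm holds its last target. There are 200 camera calls.

TASK

Try both brown sanding sleeves on the twin gauge: push each along its rails onto its steel pin until it stops, without forcing it. Leave the sleeve that goes fully home against the wooden block there; the other one jams about half-way on a ridge of glue inside, so draw it back off its pin and lay it in the red tray. Leave the other things on the bench, and let go at the end.

Things in the scene. Friction and masses are not known exactly. Their poses are not given: they have to be found in the camera images.
- gauge: twin sleeve gauge, fixed: base 100 x 520 mm, 18 mm thick, with a wooden block in the middle (90 x 40 mm, top at 125 mm). A level steel pin, 37 mm in diameter, 90 mm long, points outward from each end of the block along +y and -y, axis 75 mm up. Origin on the bench under the block's middle. A sleeve fully home has its centre 70 mm from the origin along y; a jammed one about 115 mm
- shoulder_left (a point): root of the +y pin: point on the pin's axis on the block's +y face, 75 mm above the bench. Under the pin and on to y = 260 mm run two steel rails, 8 mm in diameter, 40 mm apart, tops 51.5 mm above the bench, outer ends open: they carry a sleeve level and in line with the pin
- shoulder_right (a point): root of the -y pin: the mirror image of shoulder_left, on the block's -y face, with its own two rails on to y = -260 mm
- sleeve_a: sanding sleeve: brown tube with a black rubber core, 100 mm long, 60 mm outer, 42 mm inner diameter, about 0.2 kg; origin at its centre, y along the tube. It starts level on the left or right rails, 15 to 40 mm short of the pin's tip. One of the two has a hard ridge of glue inside, round the middle of its bore, which the pin cannot pass; they look alike: only the pin tells which
- sleeve_b: sanding sleeve: brown tube with a black rubber core, 100 mm long, 60 mm outer, 42 mm inner diameter, about 0.2 kg; origin at its centre, y along the tube. It starts level on the left or right rails, 15 to 40 mm short of the pin's tip. One of the two has a hard ridge of glue inside, round the middle of its bore, which the pin cannot pass; they look alike: only the pin tells which
- tray: red plastic reject tray, open on top, fixed to the bench, 140 x 180 mm (x, y) and 32 mm high, walls and floor 5 mm; origin under its centre on the bench top; a sleeve fits in it lying along y, its centre then 35 mm above the bench
- glue_bottle: bystander: white glue bottle with orange label and red nozzle, 66 mm in diameter, 195 mm tall, origin under its foot
- mug: bystander: white mug, 84 mm in diameter, 95 mm tall, origin under its foot
- clamp_1: bystander: black spring clamp lying flat, 170 x 75 x 24 mm, origin under its middle
- clamp_2: bystander: black spring clamp lying flat, 170 x 75 x 24 mm, origin under its middle
- sanding_block: bystander: cork sanding block, 110 x 65 x 34 mm, origin under its middle
- maple_block: bystander: maple offcut, 140 x 50 x 40 mm, origin under its middle
There are look-alikes about, which are no part of the job. Leave any yellow look-alike of the sleeve_a alone.

How it is judged:
By the outcome, as a careful person would: the job done as asked, in the order asked, and still so for the second after the job is handed in, with the robot touching nothing.
It also fails if it takes over 58 s, if anything falls off the work surface, if the arm or the gripper's body presses on something with over 40 N, if the wrist force passes 120 N, or if a joint passes its speed limit or range.

## Working session

There is one attempt and no reset: what is moved stays moved. The work goes in short steps, Python scripts to look and compute and a tool call to move; the robot and the scene stay as the last step left them, time stands still between calls to the robot, and variables do not carry over. Pictures are saved under pics/ and viewed, at most 10 in all, crops included, and the job is handed in when it is done.

Besides the shell and the picture viewer there is one more tool, called by a JSON object that holds its "method" and its "body", one argument or row to a line. jog_arm: Moves the arm, as the interface text tells. Its arguments: {"type":"object","properties":{"deltas":{"type":"array"},"hand":{"type":"number"}},"required":["deltas"]}

```bash
mkdir -p pics
cat > h.py <<'E'
import numpy as np, cv2
from scipy.spatial.transform import Rotation as R
from bench import env, optics
def att(a):
    a=np.array(a,float)
    if a.shape==(3,3): return a
    return R.from_rotvec(a).as_matrix() if a.size==3 else R.from_quat(a).as_matrix()
def cloud(c):
    z=c["z_map"]; h,w=z.shape; f=h/2/np.tan(np.radians(c["fovy"])/2)
    v,u=np.mgrid[:h,:w]
    p=np.stack([(u-c["cx"])/f*z,(v-c["cy"])/f*z,z],-1)
    P=p@att(c["attitude"]).T+np.array(c["position"]); P[z==0]=np.nan
    return P
def save(n,img): cv2.imwrite(f"pics/{n}.png",cv2.cvtColor(img,cv2.COLOR_RGB2BGR))
E
python3 - <<'E'
from h import *
print(env.get_state())
for n in("top","side"):
    c=optics.read_camera(n); save(n+"0",c["color"]); print(n,c["position"],c["attitude"],c["fovy"],c["cx"],c["cy"],(c["z_map"]>0).mean())
    np.savez(f"{n}0.npz",P=cloud(c),c=c["color"])
E
```

```text
{'clock': 0.0, 'q': array([-1.42081542e+00,  4.87435333e-02,  9.75854917e-02,  1.62200595e+00,
       -6.25382333e-08,  1.44299407e+00]), 'joint_vel': array([-0.00037018, -0.00151065,  0.00116963,  0.00025797,  0.00128849,
       -0.00058272]), 'joint_torque': array([-4.55113523e-04, -3.38776052e+01,  3.20017111e+01,  2.00211728e-02,
       -2.93000121e-04, -1.63830901e-06]), 'eef_pos': array([ 0.14386836, -0.50430784,  0.24911468]), 'ee_rot': array([-3.10899459e+00, -4.34611452e-01,  4.13087190e-05]), 'ft_force': array([-0.44567116, -0.37672444,  0.82269952]), 'torque': array([-0.06700285,  0.00159281, -0.01126677]), 'grip_force': 0.0, 'finger_gap': 0.08521684508361341}
top [ 0.39150154 -0.02954136  1.27516395] [-2.15473096  2.17971527 -0.11626481] 50.91557010475069 319.8748710985372 198.57300754473783 0.99609375
side [-0.05061554  0.69906     0.66068536] [-0.80290936  2.37415504 -1.31018826] 57.40076747368165 322.6678897652534 200.66716926362437 0.99592578125
```

View pics/top0.png

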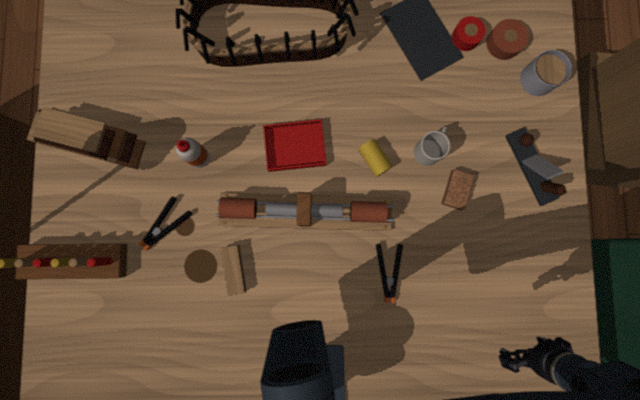

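View pics/side0.png

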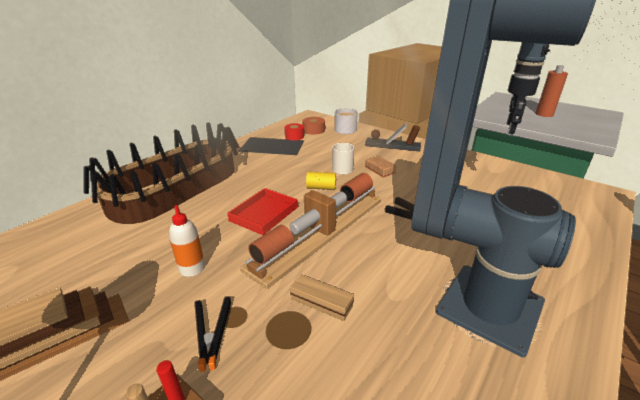

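Run:
```python
from h import *
print(R.from_rotvec(env.get_state()["ee_rot"]).as_matrix().round(3))
d=np.load("top0.npz");P=d["P"];c=d["c"]
hsv=cv2.cvtColor(c,cv2.COLOR_RGB2HSV)
def q(n,m,lo,hi):
    m=m&(P[...,2]>lo)&(P[...,2]<hi)
    p=P[m]; 
    r=cv2.minAreaRect((p[:,:2]*1000).astype(np.float32)); print(n,len(p),np.round(r[0],1),np.round(r[1],1),round(r[2],1),"z",np.percentile(p[:,2],[5,50,95]).round(3)); return p
def box(u0,u1,v0,v1):
    m=np.zeros(c.shape[:2],bool);m[v0:v1,u0:u1]=1;return m
for n,b in dict(sl_L=(210,262,190,230),sl_R=(345,395,192,232)).items():
    p=q(n,box(*b),.085,.115); 
    u,s,vt=np.linalg.svd(p[:,:2]-p[:,:2].mean(0),full_matrices=False);print(vt[0])
q("block",box(290,320,180,235),.117,.135)
q("pinL",box(268,292,190,230),.08,.1);q("pinR",box(316,345,190,230),.08,.1)
q("gaugebase",box(210,400,185,235),.012,.025)
red=(hsv[...,1]>150)&((hsv[...,0]<8)|(hsv[...,0]>172))
q("tray",box(255,335,110,180)&red,.02,.045)
q("yellow",box(355,395,130,180),.03,.09)
q("mug",box(410,455,120,170),.02,.12);q("bottle",box(170,215,130,170),.02,.25)
save("crop0",cv2.resize(c[100:240,200:420],None,fx=3.5,fy=3.5,interpolation=cv2.INTER_CUBIC))
```

```text
[[ 0.962  0.274 -0.   ]
 [ 0.274 -0.962  0.002]
 [ 0.    -0.002 -1.   ]]
sl_L 695 [496.1 205.6] [100.6  57.1] 88.2 z [0.088 0.1   0.105]
[-0.03626834 -0.99934209]
sl_R 685 [ 480.8 -167.6] [99.9 56.2] 86.8 z [0.088 0.099 0.105]
[-0.05699224 -0.99837462]
block 457 [489.1  15.5] [38.9 88.9] 89.3 z [0.119 0.123 0.127]
pinL 287 [490.5  83.5] [66.2 34.5] 88.7 z [0.082 0.089 0.094]
pinR 316 [485.7 -57. ] [74.2 34.5] 89.1 z [0.082 0.089 0.094]
gaugebase 2410 [488.4  16.2] [517.9 100.1] 87.7 z [0.013 0.017 0.021]
tray 394 [691.5  45. ] [142.1 178.6] 5.5 z [0.022 0.03  0.033]
yellow 661 [ 646.5 -196.2] [100.2  59.2] 31.6 z [0.037 0.054 0.06 ]
mug 601 [ 659.2 -371.9] [128.9  98.8] 14.7 z [0.026 0.068 0.095]
bottle 686 [657.2 335.9] [57.9 66.1] 56.3 z [0.037 0.129 0.169]
```

View pics/crop0.png

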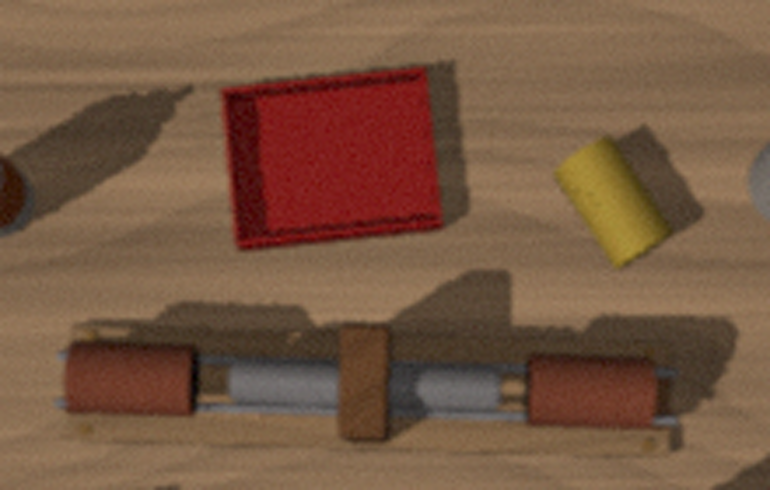

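The candidates are the brown tubes on the rails at (238,208) and (369,211), the yellow tube at (375,157), and the red cans at the back near (470,33). Only the two brown tubes lie on the gauge rails, so they are the sleeves. The crop confirms this, with the yellow look-alike lying loose and the empty tray at (295,145). I'll start with the right sleeve, gripping about 20 mm outside its centre.

{"method": "jog_arm", "body": {
  "deltas": [
    [0.02,0.02,0,0.1],
    [0.05,0.047,0,0.22],
    [0.085,0.08,0,0.345],
    [0.12,0.113,0,0.47],
    [0.155,0.146,0,0.595],
    [0.19,0.179,0,0.72],
    [0.225,0.212,0,0.845],
    [0.26,0.245,0,0.97],
    [0.295,0.278,0,1.09],
    [0.32,0.3,0,1.2]
  ],
  "hand": -1
}}

```text
clock: 0.93
eef_pos: [0.4378, -0.2277, 0.2499]
ee_rot: [-2.316, -2.122, 0.0]
ft_force: [0.7, -0.5, 0.3]
finger_gap: 0.0857
grip_force: 0.0
```

{"method": "jog_arm", "body": {
  "deltas": [
    [0.0165,0.0175,-0.01,0.052],
    [0.0165,0.0175,-0.03,0.052],
    [0.0165,0.0175,-0.055,0.052],
    [0.0165,0.0175,-0.08,0.052],
    [0.0165,0.0175,-0.105,0.052],
    [0.0165,0.0175,-0.125,0.052],
    [0.0165,0.0175,-0.14,0.052],
    [0.0165,0.0175,-0.14,0.052],
    [0.0165,0.0175,-0.14,0.052],
    [0.0165,0.0175,-0.14,0.052]
  ]
}}

```text
clock: 1.77
eef_pos: [0.4531, -0.212, 0.1101]
ee_rot: [-2.266, -2.175, 0.0]
ft_force: [0.1, -0.6, 1.0]
finger_gap: 0.0853
grip_force: 0.0
```

{"method": "jog_arm", "body": {
  "deltas": [
    [0,0,0.02,0],
    [0.005,0.005,0.035,0],
    [0.015,0.013,0.035,0],
    [0.0273,0.0245,0.035,0],
    [0.0273,0.0245,0.03,0],
    [0.0273,0.0245,0.015,0],
    [0.0273,0.0245,-0.005,0],
    [0.0273,0.0245,-0.025,0],
    [0.0273,0.0245,-0.035,0],
    [0.0273,0.0245,-0.035,0]
  ]
}}

```text
clock: 2.6
eef_pos: [0.4781, -0.1862, 0.0713]
ee_rot: [-2.261, -2.171, 0.004]
ft_force: [-0.8, 0.6, 0.1]
finger_gap: 0.0854
grip_force: 0.0
```

Run:
```python
from h import *
s=env.get_state(); print(s["eef_pos"],s["ft_force"])
c=optics.read_camera("wrist");save("w1",c["color"])
P=cloud(c)
m=(P[...,2]>.085)&(P[...,2]<.115)&(P[...,1]<-.1)&(P[...,1]>-.26)&(abs(P[...,0]-.48)<.04)
p=P[m];print(len(p),p.min(0) if len(p) else 0,p.max(0) if len(p) else 0)
c=optics.read_camera("top");P=cloud(c)
m=(P[...,2]>.085)&(P[...,2]<.115);m[:192]=0;m[232:]=0;m[:,:345]=0;m[:,395:]=0
p=P[m];print(cv2.minAreaRect((p[:,:2]*1000).astype(np.float32)))
```

```text
[ 0.478056   -0.18617036  0.07134192] [-0.82074213  0.61639549  0.09055287]
37577 [ 0.45102286 -0.21931255  0.0850022 ] [ 0.51999652 -0.11640294  0.11498283]
((496.9219970703125, -143.73141479492188), (52.64482116699219, 94.04459381103516), 68.24412536621094)
```

View pics/w1.png

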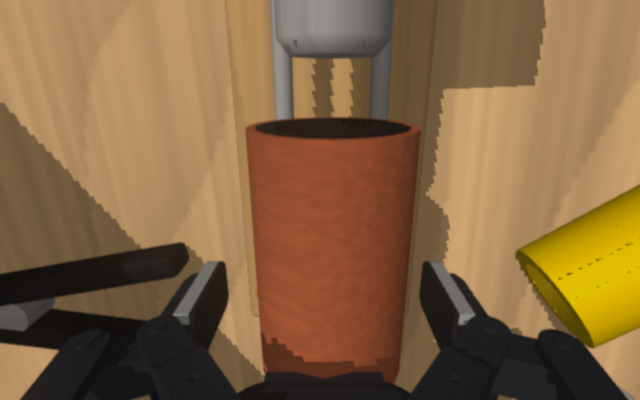

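The wrist view shows the sleeve (columns 247–418) centred between the open fingers (about 225 and 425), with the pin ahead of it at (333,25). I'll close and check the forces.

{"method": "jog_arm", "body": {
  "deltas": [
    [0,0,0,0],
    [0,0,0,0],
    [0,0,0,0],
    [0,0,0,0],
    [0,0,0,0],
    [0,0,0,0],
    [0,0,0,0],
    [0,0,0,0],
    [0,0,0,0],
    [0,0,0,0]
  ],
  "hand": 1
}}

```text
clock: 3.53
eef_pos: [0.4812, -0.1884, 0.0775]
ee_rot: [2.265, 2.174, -0.0]
ft_force: [-4.0, -0.2, 5.8]
finger_gap: 0.0589
grip_force: 65.8
```

{"method": "jog_arm", "body": {
  "deltas": [
    [0.0001,0.003,0,0],
    [0.0004,0.009,0,0],
    [0.0006,0.016,0,0],
    [0.001,0.024,0,0],
    [0.0013,0.032,0,0],
    [0.0016,0.04,0,0],
    [0.002,0.048,0,0],
    [0.0022,0.054,0,0],
    [0.0024,0.058,0,0],
    [0.0024,0.058,0,0]
  ]
}}

```text
clock: 4.37
eef_pos: [0.4834, -0.1313, 0.0774]
ee_rot: [2.264, 2.172, -0.005]
ft_force: [-4.3, -3.6, 5.6]
finger_gap: 0.0588
grip_force: 65.9
```

{"method": "jog_arm", "body": {
  "deltas": [
    [0,0.001,0,0],
    [0.0001,0.002,0,0],
    [0.0001,0.003,0,0],
    [0.0002,0.004,0,0],
    [0.0002,0.005,0,0],
    [0.0003,0.006,0,0],
    [0.0003,0.007,0,0],
    [0.0003,0.008,0,0],
    [0.0004,0.009,0,0],
    [0.0004,0.01,0,0]
  ]
}}

```text
clock: 5.2
eef_pos: [0.4837, -0.1226, 0.0775]
ee_rot: [2.264, 2.17, -0.007]
ft_force: [-3.0, -5.7, 5.4]
finger_gap: 0.0589
grip_force: 65.9
```

{"method": "jog_arm", "body": {
  "deltas": [
    [0,0.001,0,0],
    [0.0001,0.002,0,0],
    [0.0001,0.003,0,0],
    [0.0002,0.004,0,0],
    [0.0002,0.005,0,0],
    [0.0002,0.006,0,0],
    [0.0003,0.007,0,0],
    [0.0003,0.008,0,0],
    [0.0003,0.008,0,0],
    [0.0003,0.008,0,0]
  ]
}}

```text
clock: 6.03
eef_pos: [0.484, -0.1143, 0.0774]
ee_rot: [2.264, 2.17, -0.006]
ft_force: [-4.6, -5.9, 5.5]
finger_gap: 0.0587
grip_force: 65.9
```

{"method": "jog_arm", "body": {
  "deltas": [
    [0,0.001,0,0],
    [0.0001,0.002,0,0],
    [0.0001,0.003,0,0],
    [0.0002,0.004,0,0],
    [0.0002,0.005,0,0],
    [0.0002,0.006,0,0],
    [0.0003,0.007,0,0],
    [0.0003,0.008,0,0],
    [0.0003,0.008,0,0],
    [0.0003,0.008,0,0]
  ]
}}

```text
clock: 6.87
eef_pos: [0.4843, -0.1063, 0.0774]
ee_rot: [2.264, 2.17, -0.006]
ft_force: [-3.7, -5.4, 6.3]
finger_gap: 0.0586
grip_force: 65.9
```

{"method": "jog_arm", "body": {
  "deltas": [
    [0.0001,0.002,0,0],
    [0.0002,0.005,0,0],
    [0.0003,0.008,0,0],
    [0.0005,0.011,0,0],
    [0.0006,0.014,0,0],
    [0.0007,0.017,0,0],
    [0.0008,0.02,0,0],
    [0.0009,0.022,0,0],
    [0.001,0.024,0,0],
    [0.001,0.024,0,0]
  ]
}}

```text
clock: 7.7
eef_pos: [0.4853, -0.082, 0.0774]
ee_rot: [2.264, 2.171, -0.006]
ft_force: [-4.2, -6.2, 6.8]
finger_gap: 0.0586
grip_force: 65.9
```

{"method": "jog_arm", "body": {
  "deltas": [
    [0,0.001,0,0],
    [0.0001,0.0015,0,0],
    [0.0001,0.002,0,0],
    [0.0001,0.0025,0,0],
    [0.0001,0.003,0,0],
    [0.0001,0.0035,0,0],
    [0.0002,0.004,0,0],
    [0.0002,0.0045,0,0],
    [0.0002,0.005,0,0],
    [0.0002,0.005,0,0]
  ]
}}

```text
clock: 8.53
eef_pos: [0.4855, -0.0774, 0.0774]
ee_rot: [2.264, 2.17, -0.007]
ft_force: [-4.1, -6.2, 6.9]
finger_gap: 0.0589
grip_force: 65.9
```

{"method": "jog_arm", "body": {
  "deltas": [
    [0,0.0005,0,0],
    [0,0.001,0,0],
    [0,0.0014,0,0],
    [0,0.0018,0,0],
    [0,0.0022,0,0],
    [0,0.0026,0,0],
    [0.0001,0.003,0,0],
    [0.0001,0.003,0,0],
    [0.0001,0.003,0,0],
    [0.0001,0.003,0,0]
  ]
}}

```text
clock: 9.37
eef_pos: [0.4856, -0.0755, 0.0774]
ee_rot: [2.263, 2.169, -0.01]
ft_force: [-4.4, -9.2, 4.8]
finger_gap: 0.0586
grip_force: 65.9
```

{"method": "jog_arm", "body": {
  "deltas": [
    [0,0.0004,0,0],
    [0,0.0008,0,0],
    [0,0.0012,0,0],
    [0,0.0016,0,0],
    [0,0.002,0,0],
    [0,0.002,0,0],
    [0,0.002,0,0],
    [0,0.002,0,0],
    [0,0.002,0,0],
    [0,0.002,0,0]
  ]
}}

```text
clock: 10.2
eef_pos: [0.4856, -0.0755, 0.0774]
ee_rot: [2.262, 2.166, -0.015]
ft_force: [-5.1, -14.2, 5.0]
finger_gap: 0.0587
grip_force: 65.7
```

{"method": "jog_arm", "body": {
  "deltas": [
    [0,0,0,0],
    [0,0,0,0],
    [0,0,0,0],
    [0,0,0,0],
    [0,0,0,0],
    [0,0,0,0],
    [0,0,0.02,0],
    [0,0,0.05,0],
    [0,0,0.085,0],
    [0,0,0.12,0]
  ],
  "hand": -1
}}

```text
clock: 11.03
eef_pos: [0.4846, -0.0691, 0.1957]
ee_rot: [-2.265, -2.174, 0.001]
ft_force: [1.4, -0.3, 0.2]
finger_gap: 0.0853
grip_force: 0.0
```

{"method": "jog_arm", "body": {
  "deltas": [
    [0.0005,0.015,0.005,0],
    [0.0018,0.045,0.005,0],
    [0.003,0.08,0.005,0],
    [0.004,0.115,0.005,0],
    [0.006,0.15,0.005,0],
    [0.0075,0.185,0.005,0],
    [0.009,0.22,0.005,0],
    [0.01,0.25,0.005,0],
    [0.0115,0.28,0.005,0],
    [0.012,0.298,0.005,0]
  ]
}}

```text
clock: 11.87
eef_pos: [0.497, 0.2316, 0.2001]
ee_rot: [-2.263, -2.178, -0.001]
ft_force: [-0.4, -0.7, -0.0]
finger_gap: 0.0853
grip_force: 0.0
```

Run:
```python
from h import *
s=env.get_state(); print(s["clock"],s["eef_pos"],s["ee_rot"],s["ft_force"])
c=optics.read_camera("top");save("top1",c["color"]);P=cloud(c)
m=(P[...,2]>.085)&(P[...,2]<.108);m[:190]=0;m[235:]=0;m[:,:314]=0;m[:,395:]=0
p=P[m];print(cv2.minAreaRect((p[:,:2]*1000).astype(np.float32)))
s=env.get_state(); print(s["clock"],s["eef_pos"])
```

```text
11.8667 [0.49695864 0.23158201 0.20005402] [-2.26265865e+00 -2.17790639e+00 -1.23807779e-03] [-0.42593931 -0.69267263 -0.02786181]
((485.04241943359375, -59.16196060180664), (90.8529052734375, 56.96982192993164), 87.77322387695312)
11.9167 [0.49685579 0.23369786 0.19985346]
```

{"method": "jog_arm", "body": {
  "deltas": [
    [0.0005,-0.003,-0.015,0],
    [0.0005,-0.006,-0.04,0],
    [0.0005,-0.006,-0.065,0],
    [0.0005,-0.006,-0.09,0],
    [0.0005,-0.006,-0.11,0],
    [0.0005,-0.006,-0.12,0],
    [0.0005,-0.006,-0.124,0],
    [0.0005,-0.006,-0.124,0],
    [0.0005,-0.006,-0.124,0],
    [0.0005,-0.006,-0.124,0]
  ]
}}

```text
clock: 12.75
eef_pos: [0.4993, 0.2227, 0.0782]
ee_rot: [2.265, 2.174, 0.005]
ft_force: [-1.2, -0.4, 0.6]
finger_gap: 0.0854
grip_force: 0.0
```

{"method": "jog_arm", "body": {
  "deltas": [
    [0,0,0,0],
    [0,0,0,0],
    [0,0,0,0],
    [0,0,0,0],
    [0,0,0,0],
    [0,0,0,0],
    [0,0,0,0],
    [0,0,0,0],
    [0,0,0,0],
    [0,0,0,0]
  ],
  "hand": 1
}}

```text
clock: 13.58
eef_pos: [0.4976, 0.2228, 0.0783]
ee_rot: [-2.266, -2.175, -0.001]
ft_force: [-4.3, -0.1, 5.9]
finger_gap: 0.0586
grip_force: 66.2
```

{"method": "jog_arm", "body": {
  "deltas": [
    [-0.0001,-0.003,0,0],
    [-0.0004,-0.009,0,0],
    [-0.0006,-0.016,0,0],
    [-0.001,-0.024,0,0],
    [-0.0013,-0.032,0,0],
    [-0.0016,-0.04,0,0],
    [-0.002,-0.048,0,0],
    [-0.0023,-0.056,0,0],
    [-0.0025,-0.06,0,0],
    [-0.0025,-0.062,0,0]
  ]
}}

```text
clock: 14.42
eef_pos: [0.4951, 0.1626, 0.0782]
ee_rot: [-2.262, -2.173, -0.007]
ft_force: [-3.5, 5.7, 4.9]
finger_gap: 0.0584
grip_force: 66.1
```

{"method": "jog_arm", "body": {
  "deltas": [
    [0,-0.001,0,0],
    [-0.0001,-0.002,0,0],
    [-0.0001,-0.003,0,0],
    [-0.0002,-0.004,0,0],
    [-0.0002,-0.005,0,0],
    [-0.0003,-0.006,0,0],
    [-0.0003,-0.007,0,0],
    [-0.0003,-0.008,0,0],
    [-0.0004,-0.009,0,0],
    [-0.0004,-0.01,0,0]
  ]
}}

```text
clock: 15.25
eef_pos: [0.4947, 0.1532, 0.0782]
ee_rot: [-2.261, -2.174, -0.007]
ft_force: [-3.5, 6.2, 4.8]
finger_gap: 0.0588
grip_force: 66.0
```

{"method": "jog_arm", "body": {
  "deltas": [
    [0,-0.0007,0,0],
    [-0.0001,-0.0014,0,0],
    [-0.0001,-0.0021,0,0],
    [-0.0001,-0.0028,0,0],
    [-0.0002,-0.0035,0,0],
    [-0.0002,-0.0042,0,0],
    [-0.0002,-0.005,0,0],
    [-0.0002,-0.005,0,0],
    [-0.0002,-0.005,0,0],
    [-0.0002,-0.005,0,0]
  ]
}}

```text
clock: 16.08
eef_pos: [0.4945, 0.1481, 0.0782]
ee_rot: [-2.262, -2.174, -0.007]
ft_force: [-3.4, 5.0, 5.7]
finger_gap: 0.0585
grip_force: 66.0
```

{"method": "jog_arm", "body": {
  "deltas": [
    [0,-0.0007,0,0],
    [-0.0001,-0.0014,0,0],
    [-0.0001,-0.0021,0,0],
    [-0.0001,-0.0028,0,0],
    [-0.0002,-0.0035,0,0],
    [-0.0002,-0.004,0,0],
    [-0.0002,-0.004,0,0],
    [-0.0002,-0.004,0,0],
    [-0.0002,-0.004,0,0],
    [-0.0002,-0.004,0,0]
  ]
}}

```text
clock: 16.92
eef_pos: [0.4944, 0.1468, 0.0782]
ee_rot: [-2.257, -2.173, -0.014]
ft_force: [-3.1, 12.8, 4.4]
finger_gap: 0.0586
grip_force: 65.9
```

{"method": "jog_arm", "body": {
  "deltas": [
    [0,-0.0005,0,0],
    [0,-0.001,0,0],
    [0,-0.0015,0,0],
    [0,-0.0015,0,0],
    [0,-0.0015,0,0],
    [0,-0.0015,0,0],
    [0,-0.0015,0,0],
    [0,-0.0015,0,0],
    [0,-0.0015,0,0],
    [0,-0.0015,0,0]
  ]
}}

```text
clock: 17.75
eef_pos: [0.4944, 0.1467, 0.0783]
ee_rot: [-2.254, -2.172, -0.018]
ft_force: [-3.5, 15.7, 3.9]
finger_gap: 0.0586
grip_force: 65.9
```

Jammed at about 114 mm with the force rising to 16 N, so this is the reject. I'll draw it back off the pin and lift it.

{"method": "jog_arm", "body": {
  "deltas": [
    [0.0002,0.004,0,0],
    [0.0005,0.012,0,0],
    [0.0009,0.022,0,0],
    [0.0013,0.033,0,0],
    [0.0018,0.045,0,0],
    [0.0023,0.057,0,0],
    [0.0028,0.069,0,0],
    [0.0032,0.079,0,0],
    [0.0035,0.086,0,0],
    [0.0035,0.086,0,0]
  ]
}}

```text
clock: 18.58
eef_pos: [0.4976, 0.2252, 0.0782]
ee_rot: [2.264, 2.174, -0.004]
ft_force: [-4.7, -3.2, 7.7]
finger_gap: 0.0585
grip_force: 66.2
```

Run:
```python
from h import *
s=env.get_state(); print(s["clock"],s["eef_pos"],s["ee_rot"],s["ft_force"],s["finger_gap"])
c=optics.read_camera("wrist");save("w2",c["color"])
```

```text
18.5833 [0.49759055 0.22516378 0.07819145] [ 2.26442642  2.17445678 -0.00415035] [-4.688213   -3.24118493  7.65269894] 0.05848562097099822
```

View pics/w2.png

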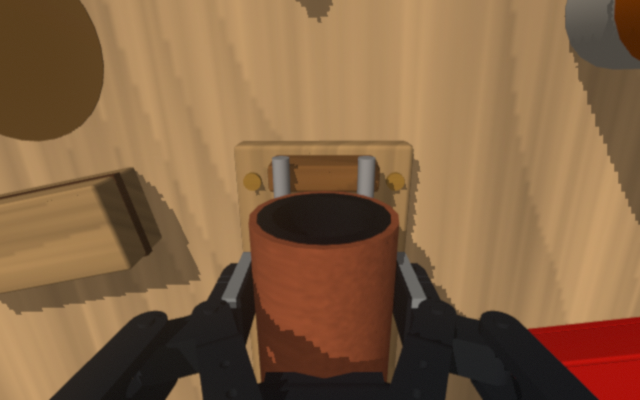

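The wrist view shows the sleeve (columns 250–398) held near the open rail ends at (281,175) and (366,175). The travel puts it 32 mm clear of the pin. I'll lift it now.

{"method": "jog_arm", "body": {
  "deltas": [
    [0,0,0.005,0],
    [0,0,0.015,0],
    [0,0,0.03,0],
    [0,0,0.045,0],
    [0,0,0.06,0],
    [0,0,0.075,0],
    [0,0,0.09,0],
    [0,0,0.1,0],
    [0,0,0.105,0],
    [0,0,0.105,0]
  ]
}}

```text
clock: 19.47
eef_pos: [0.4991, 0.2262, 0.1831]
ee_rot: [2.266, 2.175, 0.004]
ft_force: [0.4, 0.2, -1.7]
finger_gap: 0.0586
grip_force: 65.2
```

{"method": "jog_arm", "body": {
  "deltas": [
    [0.009,-0.008,0,0.01],
    [0.025,-0.021,0,0.02],
    [0.045,-0.038,0,0.035],
    [0.067,-0.057,0,0.05],
    [0.09,-0.077,0,0.065],
    [0.113,-0.097,0,0.08],
    [0.135,-0.116,0,0.1],
    [0.155,-0.133,0,0.115],
    [0.17,-0.146,0,0.13],
    [0.18,-0.155,0,0.137]
  ]
}}

```text
clock: 20.3
eef_pos: [0.6789, 0.0688, 0.1789]
ee_rot: [-2.113, -2.323, 0.003]
ft_force: [-0.8, -0.0, -1.8]
finger_gap: 0.0584
grip_force: 65.2
```

{"method": "jog_arm", "body": {
  "deltas": [
    [0.005,-0.003,0,0],
    [0.011,-0.007,-0.005,0],
    [0.011,-0.007,-0.02,0],
    [0.011,-0.007,-0.04,0],
    [0.011,-0.007,-0.06,0],
    [0.011,-0.007,-0.075,0],
    [0.011,-0.007,-0.08,0],
    [0.011,-0.007,-0.08,0],
    [0.011,-0.007,-0.08,0],
    [0.011,-0.007,-0.08,0]
  ]
}}

```text
clock: 21.13
eef_pos: [0.6899, 0.0642, 0.103]
ee_rot: [2.111, 2.325, 0.003]
ft_force: [-0.1, -0.5, -1.2]
finger_gap: 0.0584
grip_force: 65.1
```

Run:
```python
from h import *
s=env.get_state(); print(s["eef_pos"],s["ee_rot"],s["ft_force"])
a=optics.read_camera("wrist")["color"];b=optics.read_camera("side")["color"]
save("w3",np.hstack([cv2.resize(a,(400,250)),cv2.resize(b[130:280,180:420],(400,250))]))
```

```text
[0.68987998 0.06418446 0.1029565 ] [2.11060745 2.32454443 0.00271992] [-0.13225066 -0.52373606 -1.15388858]
```

View pics/w3.png

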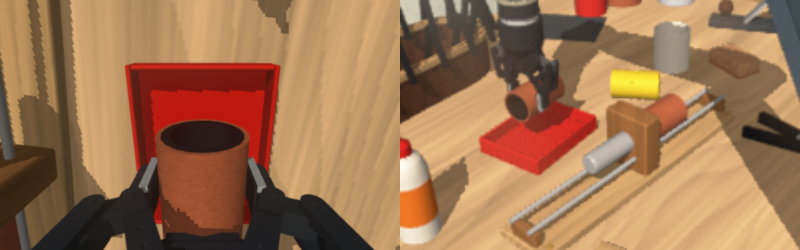

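The left panel shows the sleeve at (203,180) centred over the tray. In the right panel the other sleeve sits home against the block at about (668,112). I'll lower it.

{"method": "jog_arm", "body": {
  "deltas": [
    [0,-0.002,-0.008,0],
    [0,-0.002,-0.02,0],
    [0,-0.002,-0.032,0],
    [0,-0.002,-0.042,0],
    [0,-0.002,-0.05,0],
    [0,-0.002,-0.056,0],
    [0,-0.002,-0.06,0],
    [0,-0.002,-0.061,0],
    [0,-0.002,-0.061,0],
    [0,-0.002,-0.061,0]
  ]
}}

```text
clock: 22.07
eef_pos: [0.6896, 0.0619, 0.041]
ee_rot: [2.112, 2.325, 0.001]
ft_force: [-0.2, -0.3, -1.4]
finger_gap: 0.0586
grip_force: 65.2
```

{"method": "jog_arm", "body": {
  "deltas": [
    [0,0,-0.0005,0],
    [0,0,-0.001,0],
    [0,0,-0.0015,0],
    [0,0,-0.002,0],
    [0,0,-0.0025,0],
    [0,0,-0.003,0],
    [0,0,-0.003,0],
    [0,0,-0.003,0],
    [0,0,-0.003,0],
    [0,0,-0.003,0]
  ]
}}

```text
clock: 22.9
eef_pos: [0.6893, 0.0619, 0.0383]
ee_rot: [2.112, 2.325, 0.001]
ft_force: [-3.0, 0.3, 6.0]
finger_gap: 0.0586
grip_force: 65.9
```

{"method": "jog_arm", "body": {
  "deltas": [
    [0,0,0,0],
    [0,0,0,0],
    [0,0,0,0],
    [0,0,0,0],
    [0,0,0,0],
    [0,0,0,0],
    [0,0,0,0],
    [0,0,0,0],
    [0,0,0,0],
    [0,0,0,0]
  ],
  "hand": -0.65
}}

```text
clock: 23.73
eef_pos: [0.6891, 0.0618, 0.0373]
ee_rot: [2.112, 2.325, 0.0]
ft_force: [0.3, -0.2, -0.0]
finger_gap: 0.0707
grip_force: 0.0
```

{"method": "jog_arm", "body": {
  "deltas": [
    [0,0,0.005,0],
    [0,0,0.015,0],
    [0,0,0.03,0],
    [0,0,0.05,0],
    [0,0,0.075,0],
    [0,0,0.1,0],
    [-0.02,-0.01,0.13,0],
    [-0.05,-0.03,0.15,0],
    [-0.08,-0.05,0.16,0],
    [-0.11,-0.07,0.165,0]
  ]
}}

```text
clock: 24.57
eef_pos: [0.5797, -0.0088, 0.2068]
ee_rot: [2.107, 2.322, 0.006]
ft_force: [0.2, -0.3, -0.4]
finger_gap: 0.0704
grip_force: 0.0
```

{"method": "jog_arm", "body": {
  "deltas": [
    [-0.02,-0.02,0,0],
    [-0.04,-0.05,0,0],
    [-0.06,-0.08,0,0],
    [-0.08,-0.11,0,0],
    [-0.1,-0.14,0,0],
    [-0.12,-0.17,0,0],
    [-0.14,-0.2,0,0],
    [-0.16,-0.23,0,0],
    [-0.17,-0.25,0,0],
    [-0.17,-0.25,0,0]
  ]
}}

```text
clock: 25.4
eef_pos: [0.4074, -0.2618, 0.2038]
ee_rot: [2.117, 2.317, -0.003]
ft_force: [0.1, -0.4, -0.0]
finger_gap: 0.0707
grip_force: 0.0
```

Run:
```python
from h import *
s=env.get_state(); print(s["clock"],s["eef_pos"])
c=optics.read_camera("top");a=c["color"];b=optics.read_camera("side")["color"];P=cloud(c)
m=(P[...,2]>.045)&(P[...,2]<.075);m[:110]=0;m[180:]=0;m[:,:255]=0;m[:,335:]=0
p=P[m];print(cv2.minAreaRect((p[:,:2]*1000).astype(np.float32)),p[:,2].max())
m=(P[...,2]>.085)&(P[...,2]<.108);m[:190]=0;m[235:]=0;m[:,:314]=0;m[:,395:]=0
p=P[m];print(cv2.minAreaRect((p[:,:2]*1000).astype(np.float32)))
save("end",np.hstack([cv2.resize(a[100:250,170:470],(400,200)),cv2.resize(b[130:280,180:420],(320,200))]))
```

```text
25.4 [ 0.40736033 -0.26183289  0.2037874 ]
((689.4193115234375, 44.90748977661133), (55.89045715332031, 100.16465759277344), 5.271275520324707) 0.0697428194485723
((485.4186706542969, -59.779117584228516), (90.9519271850586, 57.041873931884766), 89.12499237060547)
```

View pics/end.png

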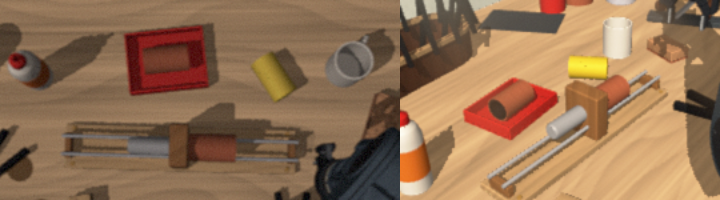

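The final view shows the reject lying in the tray at (167,58) with its centre measured at (0.689, 0.045). The good sleeve is against the block at (212,148), and the gripper is clear and empty.

```bash
python3 -c "
from bench import env
print(env.close_job())"
```

```text
the job is handed in; nothing more can be done
None
```

The right-hand sleeve went fully home and stays against the wooden block; the left-hand one jammed about half-way, so I drew it off and laid it in the red tray, let go, and handed the job in at about 25 s of the 58 s allowed.

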